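# Put the stirring rod in its slanted tube and nest the cup

## Robot

A 7-joint arm with a two-finger parallel gripper is mounted at the origin on the work surface. World frame = base frame: x ahead of the robot, y to its left, z up, the work surface at z = 0. Lengths are in m, angles in degrees, forces in N, time in s.
With the tool pointing down it reaches from about 0.425 to 0.875 m from the base axis. Payload 8.4 kg.
Tool frame: the origin (TCP) lies at the very end of the fingers, on their centre line; the grasp point (between the pads) lies 19 mm behind it; z points along the fingers, y is the line along which they close (so a half turn about z gives the same grasp; the last joint's range is limited). The gripper opens to 87 mm and grips with 3 to 60 N. Pads are 19 mm wide; open, the fingers measure 117 mm over their backs; the gripper's body (75 mm by 190 mm) begins 51 mm behind the grasp point.
Start: joints at [59.863, 19.091, 2.286, 83.961, -0.768, 76.965, -3.352], TCP at [0.269, -0.592, 0.223] pointing down, gripper open.
Joint ranges: [-147.57, 147.57], [-21.85, 119.76], [-74.77, 79.35], [14.55, 137.4], [-85.83, 265.84], [4.83, 119.75], [-152.11, 152.11]. Speed limits (degrees/s): [127.2, 127.2, 159.86, 159.86, 180, 180, 180].

## Interface

Orientations are given as a 3x3 rotation matrix whose columns are the frame's x, y, z axes.
In Python, from plant import env, imaging, spotter gives the robot as it stands. The module is installed in compiled form; this text tells all that it offers.
- The arm moves only by the tool move_arm, never from a script. Its argument "targets" is a list of rows, each a list of 7 numbers: the shift along the tool's x, y, z in units of 25 mm (1.0 is 25 mm), then the turn, a rotation vector about the tool's x, y, z in degrees, then the opening, from -1 (shut) to 1 (fully open). A call has exactly 8 rows; each row is the pose to reach, as a shift and turn from the pose commanded when the call began, along the tool's axes at that moment; what a row does not reach only later rows make up. A row lasts 1/8 s, in which the tool goes at most 62.5 mm and 10.7 degrees, less where a joint would pass 70% of its speed; a pose out of reach is approached as far as the arm can. A call with a gripper value outside its range is refused whole. The fingers move at their own pace and stop on an object; the grip force is fixed at half the most. Time passes only in rows, so rows that repeat a pose let the fingers close, or fill a call up. It gives the time, the measured TCP pose, the force, the opening and the grip force at its end, in the units of the state.
- env.get_state(): the state, without advancing time (a new reading comes with each control period).
- imaging.grab_frame(name): name is "side" or "top"; returns the picture (480x640x3 uint8, red, green, blue); there is no depth.
- imaging.calibration(name): a dict with "camera_matrix" (3x3 intrinsics, pixels), "position" and "orientation" of the camera in the world. Camera axes: x right, y down, z forward; pixel columns grow to the right and rows downward; lengths in m; the calibration is good to about 2 mm. A picture is of the moment at which its call begins. calibration takes no time and is no camera call.
- env.hand_in(): hands the job in; it is judged then, once.
Trained networks look in the newest picture that a camera, given by its name, has taken for a name from the list of things; names that differ only in an ending like _2 or _b are one class to them, and where a whole thing is asked for, a point or a joint stands for the part that bears it (a point fixed in the world has none). Each returns a list of dicts, best first, with "conf" (0 to 1); they miss things now and then, are a little off and sometimes report something else, mostly with a low value. They report only what shows in the picture. A call takes as long as a camera call.
- spotter.boxes_of(camera, name): "at" ([x, y, z] in m, in world coordinates, good to about 4 mm: the middle of the surface that is visible of it).
The state is a dict: "t": time; "qpos": joint angles; "qvel": joint speeds; "tau": joint torques, N m; "tcp_pos": TCP position; "tool_rot": TCP orientation; "force": force on the tool from outside, world axes, zero at the start; "moment": the same for the moment, N m; "finger_gap": finger opening in m; "grasp_force": force on a finger pad.
Only numpy, scipy, OpenCV 4.12 (cv2) and the standard library are available. Lean on these libraries where they do the work, as an engineer would, in place of code of your own. Each camera call takes 0.05 s, during which the arm holds its last target. There are 200 camera calls.

## Task

Clear away the finished sample. First take the long stirring rod out of the rack and push it tip first, fully home, into the slanted tube; then nest the single cup upright, all the way down, into the top of the stack of matching cups. Leave the stack, the small vials and the brown jar standing where they are.

Things in the scene. Friction and masses are not known exactly. Their poses are not given: they have to be found in the camera images.
- rod: Loose stirring rod, 180 mm long: steel shaft 11 mm in diameter from the tip up to 115 mm, then a round grey handle 18 mm in diameter up to 180 mm. It starts upright in one of the three holes of the rack, tip 10 mm above the table, handle up. Origin at the tip, on the axis; z runs from the tip to the handle. Mass about 45 g.
- tube: White tube fixed on an aluminium stand (base 130 x 90 x 12 mm), its axis leaning about 35 degrees from vertical with the open mouth leaning towards the robot's side. Outer diameter 25 mm, length 100 mm, bore 15 mm in diameter and 92 mm deep. Origin at the centre of the closed lower end (outside), inner floor 8 mm along z; z runs along the axis out through the mouth.
- tube_mouth (a point): Centre of the tube's open mouth, 100 mm along the tube's z from its origin, about 106 mm above the table.
- rack: Fixed aluminium block 160 x 56 x 60 mm with a row of three round holes 13.5 mm wide and 50 mm deep, 50 mm apart along its x axis, the middle one at its centre. Origin at the centre of its underside. The rod and the two vials stand in the holes, in any order.
- cup: The single white cup, loose, upright on the table: 90 mm tall, foot 34 mm in diameter, sides flaring to 56 mm at 62 mm height, then a step to a straight collar 66 mm in outer diameter, the top 24 mm. Wall 2.5 mm. Inside floor 30 mm above the foot: a nested cup sits 30 mm higher than the one below, its collar outside. Origin at the foot's centre, z up. About 50 g.
- stack_top: Upper cup of the stack of two, of the same shape and size as the single cup, nested in the lower one: its foot is 30 mm and its rim 120 mm above the table. Origin at the centre of its foot, z up.
- stack_low: Lower cup of the stack, same shape, standing loose on the table. Origin at the centre of its foot, z up.
- vial_a: Small capped glass vial standing in a hole of the rack, 90 mm tall in all, its 18 mm white cap reaching 100 mm above the table. Not to be disturbed. Origin at its foot.
- vial_b: A second vial, the same as vial_a, in another hole.
- jar: Brown glass jar with a white cap, 56 mm in diameter and 75 mm tall, standing loose on the table. Not to be disturbed. Origin at its foot.

How it is judged:
By the outcome, as a careful person would: the job done as asked, in the order asked, and still so for the second after the job is handed in, with the robot touching nothing.
It also fails if it takes over 72 s, if anything falls off the work surface, if the arm or the gripper's body presses on something with over 40 N, if the wrist force passes 120 N, or if a joint passes its speed limit or range.

## Working session

There is one attempt and no reset: what is moved stays moved. The work goes in short steps, Python scripts to look and compute and a tool call to move; the robot and the scene stay as the last step left them, time stands still between calls to the robot, and variables do not carry over. Pictures are saved under pics/ and viewed, at most 10 in all, crops included, and the job is handed in when it is done.

Besides the shell and the picture viewer there is one more tool, called after "Request:" in YAML: its name, and indented under it one key for each argument. move_arm: Moves the arm, as the interface text tells. Its arguments: {"type":"object","properties":{"targets":{"type":"array","items":{"type":"array","items":{"type":"number"}}}},"required":["targets"]}

```bash
mkdir -p pics; python3 - <<'E'
from plant import env, imaging, spotter
import cv2, numpy as np
for c in ("side","top"):
    im=imaging.grab_frame(c); cv2.imwrite(f"pics/{c}0.png",im[:,:,::-1])
    k=imaging.calibration(c); print(c,k)
    for n in ("rod","tube","tube_mouth","rack","cup","stack_top","stack_low","vial_a","jar"):
        print(n,[(np.round(d["at"],3).tolist(),round(d["conf"],2)) for d in spotter.boxes_of(c,n)][:4])
s=env.get_state(); print(s)
E
```

```text
side {'camera_matrix': array([[576.99771699,   0.        , 322.37032084],
       [  0.        , 576.99771699, 231.49175563],
       [  0.        ,   0.        ,   1.        ]]), 'position': array([0.29952372, 0.81783493, 0.56972993]), 'orientation': array([[-0.95215168, -0.1261263 ,  0.27838702],
       [-0.30456983,  0.46723433, -0.83001765],
       [-0.02538492, -0.87509099, -0.48329222]])}
rod [([0.534, 0.32, 0.147], 0.97), ([0.587, 0.317, 0.091], 0.68)]
tube [([0.652, -0.026, 0.096], 0.71)]
tube_mouth [([0.654, -0.032, 0.092], 0.7)]
rack [([0.526, 0.338, 0.051], 0.6)]
cup [([0.53, -0.171, 0.073], 0.83)]
stack_top [([0.555, -0.313, 0.113], 0.84)]
stack_low [([0.551, -0.309, 0.071], 0.92)]
vial_a [([0.488, 0.32, 0.089], 0.83), ([0.586, 0.319, 0.091], 0.79)]
jar [([0.512, 0.202, 0.049], 0.78)]
top {'camera_matrix': array([[559.67109041,   0.        , 317.29620181],
       [  0.        , 559.67109041, 232.22525779],
       [  0.        ,   0.        ,   1.        ]]), 'position': array([ 0.51570758, -0.00722282,  1.18017768]), 'orientation': array([[-0.02426691, -0.99839936,  0.05108
[... 588 characters left out ...]
12716, -3.3515964 ]), 'qvel': array([ 0.00115   ,  0.05800731,  0.09796118,  0.02206472,  0.13158799,
        0.05696224, -0.06115897]), 'tau': array([-1.50119897e-03, -6.56120610e+01,  1.33231122e+00, -4.04063416e+01,
       -6.00428553e-02,  3.50527838e-02,  5.49801177e-05]), 'tcp_pos': array([ 0.26905818, -0.59166937,  0.22257341]), 'tool_rot': array([[ 9.10300919e-01,  4.13947143e-01,  3.45197924e-06],
       [ 4.13947142e-01, -9.10300919e-01,  1.19802359e-05],
       [ 8.10152428e-06, -9.47668278e-06, -1.00000000e+00]]), 'force': array([-0.43462328,  0.35094055, -0.35375738]), 'moment': array([ 0.03973842, -0.04312735, -0.06149482]), 'grasp_force': 0.0, 'finger_gap': 0.0867381059366265}
```

View pics/side0.png

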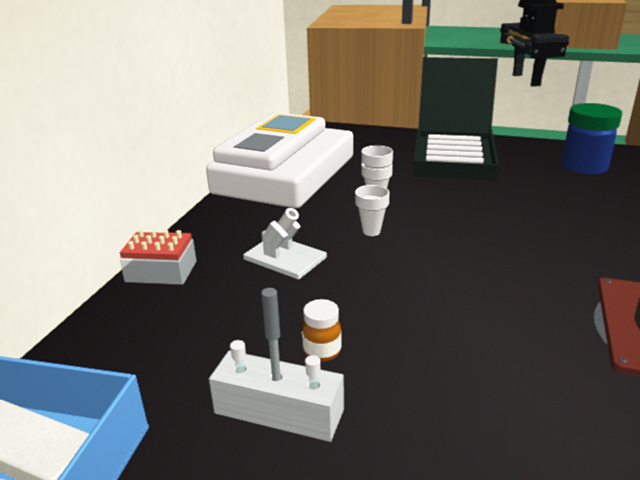

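View pics/top0.png

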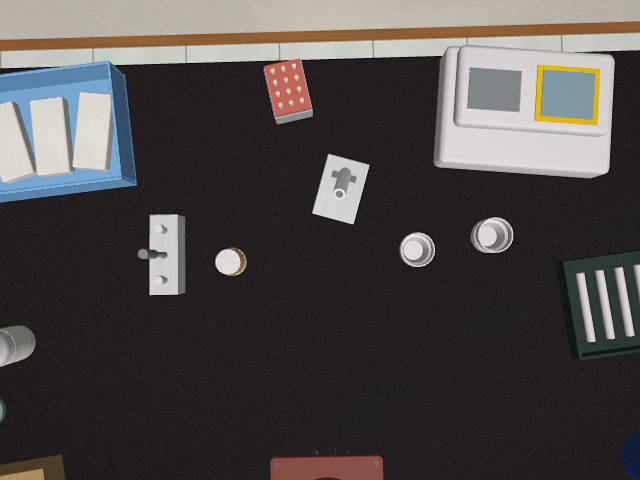

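Side view: the rod (270,330) is in the rack's middle hole, with vials at (238,355) and (314,370). The jar is at (322,330), the tube mouth at (292,214), the single cup at (372,210) and the stack at (377,165). Top view: rod handle top at (145,254), tube mouth at (340,194), cup at (417,250), stack at (491,236). The detections agree with this. Next I'll zoom in to measure more precisely.

```bash
python3 - <<'E'
import cv2, numpy as np
def crop(f,x,y,w,h,s):
    im=cv2.imread(f)[y:y+h,x:x+w]; im=cv2.resize(im,None,fx=s,fy=s,interpolation=cv2.INTER_CUBIC)
    for i in range(0,w,10):
        cv2.line(im,(i*s,0),(i*s,6),(0,255,255),1); cv2.putText(im,str(x+i),(i*s,16),0,.33,(0,255,255))
    for i in range(0,h,10):
        cv2.line(im,(0,i*s),(6,i*s),(0,255,255),1); cv2.putText(im,str(y+i),(8,i*s+4),0,.33,(0,255,255))
    return im
a=crop("pics/side0.png",240,200,90,80,4.0.__int__())
b=crop("pics/top0.png",305,148,70,80,4)
c=crop("pics/side0.png",345,135,60,110,4); d=crop("pics/top0.png",395,210,125,65,4)
M=np.zeros((600,800,3),np.uint8)
# tube only, scale 8
a=crop("pics/side0.png",257,203,50,70,8); b=crop("pics/top0.png",315,150,50,75,8)
M[:560,:400]=a; M[:600,400:]=b; cv2.imwrite("pics/m1.png",M)
E
```

```text
(no output)
```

View pics/m1.png

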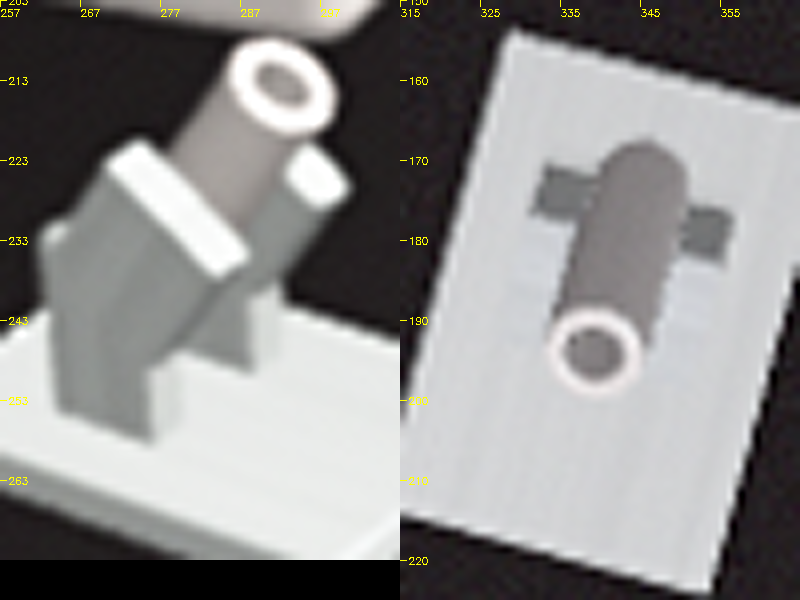

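Crops show the mouth ellipse centred at about (291.8,213.4) in side and (338.9,193.3) in top. The tube edges and base edges are clear, so I'll fit the axis from the edge rays, each 12.5 mm from the axis.

```bash
cat > h.py <<'E'
from plant import env, imaging, spotter
import numpy as np, cv2
from scipy.optimize import least_squares
from scipy.spatial.transform import Rotation as Rot
K={c:imaging.calibration(c) for c in ("side","top")}
def ray(c,p):
    k=K[c]; d=k["orientation"]@np.linalg.inv(k["camera_matrix"])@[p[0],p[1],1.]
    return np.array(k["position"]),d/np.linalg.norm(d)
def proj(c,X):
    k=K[c]; v=k["camera_matrix"]@(np.array(k["orientation"]).T@(np.array(X)-k["position"])); return v[:2]/v[2]
def tri(pts):  # [(cam,pixel)]
    A=0;b=0
    for c,p in pts:
        o,d=ray(c,p);P=np.eye(3)-np.outer(d,d);A=A+P;b=b+P@o
    return np.linalg.solve(A,b)
def atz(c,p,z):
    o,d=ray(c,p); return o+d*(z-o[2])/d[2]
def move(R,d): # world shift -> tool units
    return np.asarray(R).T@np.asarray(d)/0.025
E
python3 - <<'E'
from h import *
S=lambda x,y:(257+x/8-.44,203+y/8-.44)
T=lambda x,y:(315+(x-400)/8-.44,150+y/8-.44)
m=tri([("side",S(283,87.5)),("top",T(595,350))])
print("mouth",m, proj("side",m)-S(283,87.5),proj("top",m)-T(595,350))
edges=[("side",S(230,75)),("side",S(170,155)),("side",S(288,135)),("side",S(238,225)),
 ("top",T(600,170)),("top",T(552,325)),("top",T(688,182)),("top",T(647,340))]
def axis(p): return np.array([np.sin(p[0])*np.cos(p[1]),np.sin(p[0])*np.sin(p[1]),np.cos(p[0])])
def f(p):
    a=axis(p[3:]);r=[]
    for c,q in edges:
        o,d=ray(c,q);n=np.cross(d,a);r.append((abs((o-p[:3])@n)/np.linalg.norm(n)-.0125)*1e3)
    for c,q in(("side",S(283,87.5)),("top",T(595,350))): r+=list((proj(c,p[:3])-q)*2)
    return r
s=least_squares(f,np.r_[m,np.radians([35,165])]);print(s.x[:3],np.degrees(s.x[3:]),np.round(s.fun,1))
s2=least_squares(lambda p:f(np.r_[p[:3],np.radians(35),p[3]]),np.r_[m,np.radians(165)]);print(s2.x[:3],np.degrees(s2.x[3:]),np.round(s2.fun,1))
# base heading
c=[atz("top",T(*q),.012) for q in((512,28),(405,415),(800,265),(710,595))]
for i in(0,2): v=c[i+1]-c[i];print("base head",np.degrees(np.arctan2(v[1],v[0])))
# others, cup rims etc by detector avg
E
python3 - <<'E'
import cv2, numpy as np
def crop(f,x,y,w,h,s):
    im=cv2.imread(f)[y:y+h,x:x+w]; im=cv2.resize(im,None,fx=s,fy=s,interpolation=cv2.INTER_CUBIC)
    return im
M=np.zeros((600,800,3),np.uint8)
M[:600,:240]=crop("pics/side0.png",352,140,48,120,5)
M[:300,240:540]=crop("pics/top0.png",390,215,60,60,5)
M[300:600,240:540]=crop("pics/top0.png",462,206,60,60,5)
M[:600,550:800]=crop("pics/side0.png",225,280,50,120,5)
cv2.imwrite("pics/m2.png",M)
E
```

```text
mouth [ 0.64427305 -0.03787707  0.10006036] [-0.67415342 -0.04157495] [0.21364763 0.58618942]
[ 0.64433229 -0.03749016  0.10054441] [ 35.35726708 163.91601658] [-2.6 -1.9 -4.  -1.1 -1.1 -0.5 -0.9 -1.2 -1.6 -0.4  0.   1.1]
[ 0.64439276 -0.03750085  0.10062422] [163.92930739] [-2.6 -1.7 -4.  -1.3 -1.1 -0.5 -0.9 -1.2 -1.7 -0.5  0.1  1. ]
base head 163.21624629810728
base head 163.21775242697498
```

View pics/m2.png

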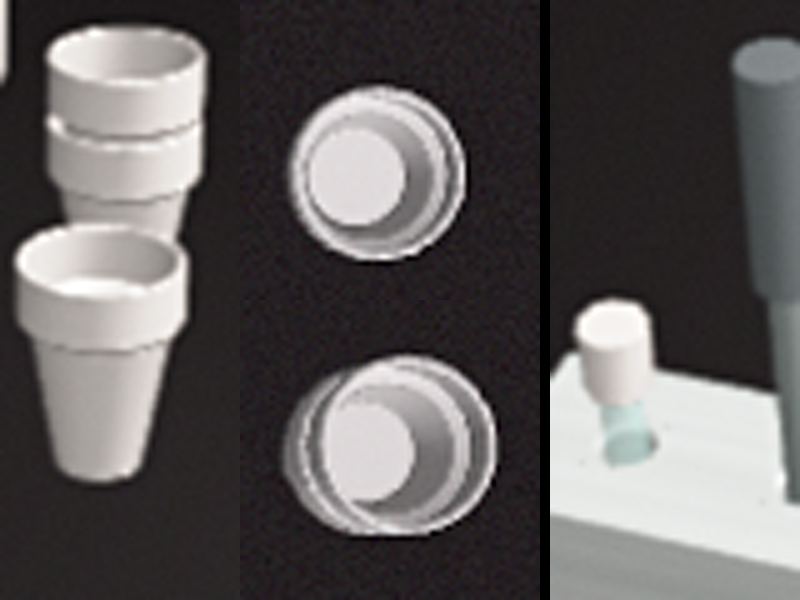

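The mosaic shows cup rim centres at about side (371.8,192) and (376.9,152.2), and top (417.4,249.2) and (495,234.4). The rod top in side is at (268.6,292). I'll use these as height checks on the calibration.

```bash
python3 - <<'E'
from h import *
for n,s,t,z in(("cup",(371.8,192),(417.4,249.2),.09),("stack",(376.9,152.2),(495,234.4),.12)):
    print(n,tri([("side",s),("top",t)]),"side@z",atz("side",s,z),"top@z",atz("top",t,z))
m=(291.8,213.4);print("mouth@.106",atz("side",m,.106),atz("top",(338.9,193.3),.106))
print("rod top side@.19",atz("side",(268.6,292),.19))
# handle/rod top in top image: zoom numerically
im=cv2.imread("pics/top0.png",0)[240:268,132:190]; 
cv2.imwrite("pics/m3.png",cv2.resize(im,None,fx=12,fy=12,interpolation=cv2.INTER_CUBIC))
E
```

```text
cup [ 0.5329274  -0.1877902   0.08773286] side@z [ 0.53112055 -0.18326953  0.09      ] top@z [ 0.53361046 -0.18723816  0.09      ]
stack [ 0.55668007 -0.33121696  0.114677  ] side@z [ 0.55271618 -0.31808452  0.12      ] top@z [ 0.55745419 -0.3293578   0.12      ]
mouth@.106 [ 0.63906369 -0.02750553  0.106     ] [ 0.64473289 -0.03725986  0.106     ]
rod top side@.19 [0.53417412 0.31879301 0.19      ]
```

View pics/m3.png

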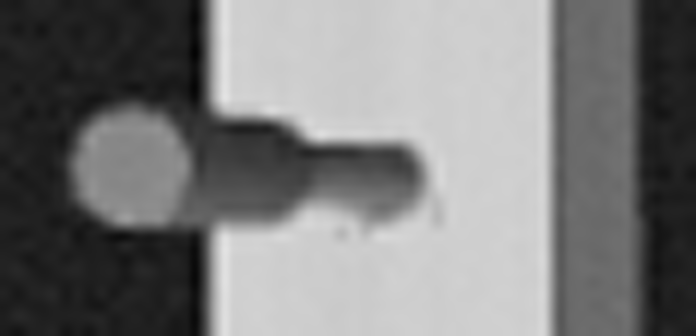

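```bash
cat >> h.py <<'E'
def Rt(head,lean): # tool z=-axis; tool x in lean plane, at heading head (horizontal part)
    h,l=np.radians([head,lean]); a=np.array([np.sin(l)*np.cos(h),np.sin(l)*np.sin(h),np.cos(l)])
    y=-np.array([-np.sin(h),np.cos(h),0]); z=-a; return np.c_[np.cross(y,z),y,z]
def plan(p,R,p0=None,R0=None):
    s=env.get_state(); p0=s["tcp_pos"] if p0 is None else p0; R0=s["tool_rot"] if R0 is None else R0
    d=R0.T@(np.array(p)-p0)/.025; w=Rot.from_matrix(R0.T@R).as_rotvec(degrees=True)
    print("shift",np.round(d,2),"turn",np.round(w,1)); return d,w
E
python3 - <<'E'
from h import *
print("rod",atz("top",(142.5,253.4),.19), tri([("side",(268.6,292)),("top",(142.5,253.4))]))
R=Rt(163.5,0);print(R)
plan([.6,-.15,.28],Rt(104.5,0))
E
```

```text
rod [0.53647224 0.31641461 0.19      ] [0.53588351 0.31670664 0.18832728]
[[-0.95881973  0.28401534  0.        ]
 [ 0.28401534  0.95881973 -0.        ]
 [-0.         -0.         -1.        ]]
shift [ 19.36 -10.6   -2.3 ] turn [ -0.  -0. -80.]
```

Request:
move_arm:
  targets:
    - [2.4,-1.3,-2.3,0,0,-10,1]
    - [4.8,-2.6,-2.3,0,0,-20,1]
    - [7.2,-3.9,-2.3,0,0,-30,1]
    - [9.6,-5.2,-2.3,0,0,-40,1]
    - [12,-6.5,-2.3,0,0,-50,1]
    - [14.4,-7.9,-2.3,0,0,-60,1]
    - [16.8,-9.2,-2.3,0,0,-70,1]
    - [19.4,-10.6,-2.3,0,0,-80,1]

```text
t: 2.0
tcp_pos: [0.5605, -0.2029, 0.2804]
tool_rot: [[-0.255, 0.967, 0.001], [0.967, 0.255, -0.0], [-0.001, 0.001, -1.0]]
force: [0.6, -1.2, 0.2]
finger_gap: 0.087
grasp_force: 0.0
```

```bash
python3 - <<'E'
from h import *
plan([.536,.316,.235],Rt(163.5,0))
E
```

```text
shift [20.32  4.34  1.81] turn [  0.    0.  -58.7]
```

Request:
move_arm:
  targets:
    - [2.5,0.5,0,0,0,-7.5,1]
    - [5,1.1,0,0,0,-15,1]
    - [7.5,1.6,0,0,0,-22,1]
    - [10,2.2,0,0,0,-30,1]
    - [12.5,2.7,0,0,0,-37,1]
    - [15,3.2,0,0,0,-44,1]
    - [17.5,3.8,0,0,0,-52,1]
    - [20.3,4.3,1,0,0,-58.7,1]

```text
t: 3.0
tcp_pos: [0.539, 0.2945, 0.263]
tool_rot: [[-0.958, 0.287, 0.003], [0.287, 0.958, 0.001], [-0.002, 0.002, -1.0]]
force: [1.0, -0.1, -0.3]
finger_gap: 0.0868
grasp_force: 0.0
```

```bash
python3 - <<'E'
from h import *
plan([.536,.316,.143],Rt(163.5,0)); print(env.get_state()["qpos"])
E
```

```text
shift [0.37 0.78 4.8 ] turn [ 0.1  0.1 -0.2]
[  2.90649104  19.42681064 -45.77477     84.01329251  13.97194861
  82.22214652  30.27255982]
```

Request:
move_arm:
  targets:
    - [0,0,0,0,0,0,1]
    - [0,0,0,0,0,0,1]
    - [0,0,0,0,0,0,1]
    - [0,0,0,0,0,0,1]
    - [0,0,0,0,0,0,1]
    - [0,0,0,0,0,0,1]
    - [0,0,0,0,0,0,1]
    - [0,0,0,0,0,0,1]

```text
t: 4.0
tcp_pos: [0.5385, 0.2922, 0.2617]
tool_rot: [[-0.957, 0.29, -0.0], [0.29, 0.957, 0.0], [0.0, 0.0, -1.0]]
force: [-0.3, -0.8, -0.6]
finger_gap: 0.0872
grasp_force: 0.0
```

```bash
python3 - <<'E'
from h import *
plan([.536,.316,.141],Rt(163.5,0))
E
```

```text
shift [0.37 0.88 4.83] turn [ 0.  -0.  -0.3]
```

Request:
move_arm:
  targets:
    - [0.37,0.88,0.5,0,0,0,1]
    - [0.37,0.88,1.6,0,0,0,1]
    - [0.37,0.88,2.8,0,0,0,1]
    - [0.37,0.88,4,0,0,0,1]
    - [0.37,0.88,4.83,0,0,0,1]
    - [0.37,0.88,4.83,0,0,0,1]
    - [0.37,0.88,4.83,0,0,0,-1]
    - [0.37,0.88,4.83,0,0,0,-1]

```text
t: 5.0
tcp_pos: [0.5366, 0.3164, 0.1423]
tool_rot: [[-0.957, 0.29, 0.002], [0.29, 0.957, 0.001], [-0.001, 0.001, -1.0]]
force: [0.2, 0.6, -0.8]
finger_gap: 0.0744
grasp_force: 0.0
```

Request:
move_arm:
  targets:
    - [0,0,0,0,0,0,-1]
    - [0,0,0,0,0,0,-1]
    - [0,0,0,0,0,0,-1]
    - [0,0,0,0,0,0,-1]
    - [0,0,0,0,0,0,-1]
    - [0,0,0,0,0,0,-1]
    - [0,0,0,0,0,0,-1]
    - [0,0,0,0,0,0,-1]

```text
t: 6.0
tcp_pos: [0.536, 0.316, 0.1409]
tool_rot: [[-0.957, 0.29, 0.0], [0.29, 0.957, 0.0], [0.0, 0.0, -1.0]]
force: [-0.3, 1.5, 0.4]
finger_gap: 0.0163
grasp_force: 30.0
```

Request:
move_arm:
  targets:
    - [0,0,-0.4,0,0,0,-1]
    - [0,0,-1,0,0,0,-1]
    - [0,0,-1.7,0,0,0,-1]
    - [0,0,-2.4,0,0,0,-1]
    - [0,0,-3.1,0,0,0,-1]
    - [0,0,-3.8,0,0,0,-1]
    - [0,0,-4.4,0,0,0,-1]
    - [0,0,-4.4,0,0,0,-1]

```text
t: 7.0
tcp_pos: [0.5364, 0.3164, 0.2523]
tool_rot: [[-0.957, 0.29, 0.002], [0.29, 0.957, 0.001], [-0.001, 0.002, -1.0]]
force: [0.6, 0.6, -0.5]
finger_gap: 0.0165
grasp_force: 30.0
```

```bash
python3 - <<'E'
from h import *
R=Rt(163.6,35); a=-R[:,2]; m=np.array([.6445,-.0373,.104])
print(m+a*.171); plan(m+a*.171,R)
E
```

```text
[ 0.55040898 -0.00960751  0.244075  ]
shift [ -4.31 -12.32   0.32] turn [ -0.1 -34.9  -0.5]
```

Request:
move_arm:
  targets:
    - [-0.6,-1.6,-0.2,0,-4.5,0,-1]
    - [-1.2,-3.3,-0.2,0,-9,0,-1]
    - [-1.8,-5,-0.2,0,-14,0,-1]
    - [-2.4,-6.7,-0.2,0,-19,0,-1]
    - [-3,-8.4,0,0,-24,0,-1]
    - [-3.6,-10,0.1,0,-29,0,-1]
    - [-4.2,-11.5,0.2,0,-34,0,-1]
    - [-4.3,-12.3,0.3,0,-34.9,-0.5,-1]

```text
t: 8.0
tcp_pos: [0.5482, -0.012, 0.2419]
tool_rot: [[-0.787, 0.284, 0.548], [0.231, 0.959, -0.166], [-0.572, -0.004, -0.82]]
force: [0.6, -0.6, 0.3]
finger_gap: 0.0166
grasp_force: 30.0
```

Request:
move_arm:
  targets:
    - [0,0,0,0,0,0,-1]
    - [0,0,0,0,0,0,-1]
    - [0,0,0,0,0,0,-1]
    - [0,0,0,0,0,0,-1]
    - [0,0,0,0,0,0,-1]
    - [0,0,0,0,0,0,-1]
    - [0,0,0,0,0,0,-1]
    - [0,0,0,0,0,0,-1]

```text
t: 9.0
tcp_pos: [0.5498, -0.0096, 0.2434]
tool_rot: [[-0.787, 0.282, 0.548], [0.23, 0.959, -0.163], [-0.572, -0.003, -0.82]]
force: [0.5, 0.2, 0.4]
finger_gap: 0.0167
grasp_force: 30.0
```

```bash
python3 - <<'E'
from h import *
s=env.get_state(); print(s["qpos"]); print(s["tool_rot"])
p=s["tcp_pos"]; z=s["tool_rot"][:,2]
for n,L in(("tip",.131),("hand",.016)):
    print(n,p+z*L,proj("side",p+z*L),proj("top",p+z*L))
def crop(c,x,y,w,h,S):
    im=imaging.grab_frame(c); cv2.imwrite(f"pics/{c}1.png",im[:,:,::-1]); im=im[y:y+h,x:x+w,::-1]
    return cv2.resize(im,None,fx=S,fy=S,interpolation=cv2.INTER_CUBIC)
M=np.zeros((600,800,3),np.uint8)
M[:600,:400]=crop("side",257,170,50,75,8); M[:600,400:]=crop("top",315,150,50,75,8); cv2.imwrite("pics/m4.png",M)
E
```

```text
[ 22.115948   -15.52394033 -31.41378747 123.443502    11.43199014
  38.93608899  56.11843228]
[[-0.78730969  0.28207082  0.54825131]
 [ 0.22995539  0.95939019 -0.16337375]
 [-0.57206989 -0.00255239 -0.8202009 ]]
tip [ 0.62157461 -0.03097644  0.13596814] [301.04053461 198.36474656] [336.26542692 203.76748538]
hand [ 0.5585257  -0.01218846  0.23029124] [331.60613607 154.49761025] [327.28644543 235.37274038]
```

View pics/m4.png

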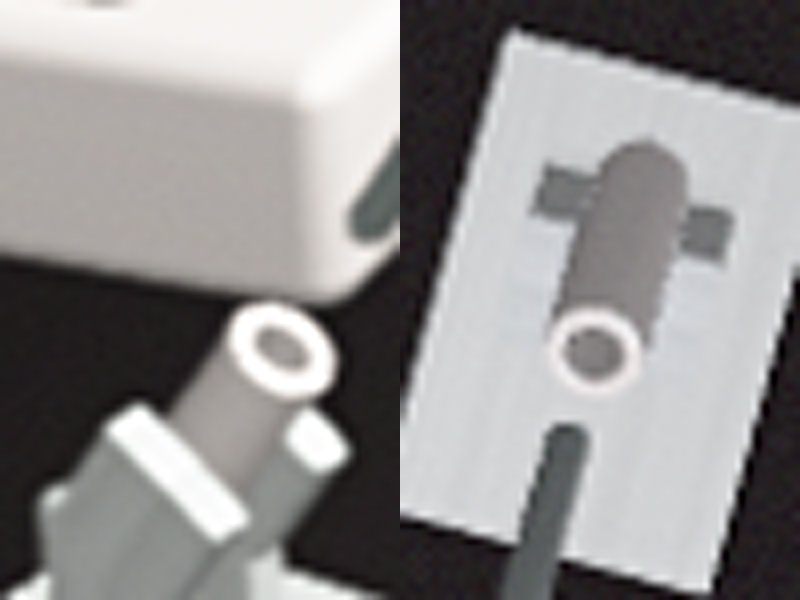

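In side, the rod tip centre is at about (302.4,197.3) with the mouth at (291.8,213.3). In top, the tip is at about (335.6,204.3) with the mouth at (338.9,193.3). I'll compute the relative offset.

```bash
python3 - <<'E'
from h import *
s=env.get_state();R=s["tool_rot"]
t=tri([("side",(302.4,197.3)),("top",(335.6,204.3))]); m=tri([("side",(291.8,213.3)),("top",(338.9,193.3))])
tp=s["tcp_pos"]+R[:,2]*.131
print("tip",t,"pred",tp,"tool-frame diff mm",R.T@(t-tp)*1e3); print("mouth-tip tool mm",R.T@(m-t)*1e3, "mouth-pred",R.T@(m-tp)*1e3)
print(m-t+tp)
E
```

```text
tip [ 0.6194871  -0.02991394  0.13881417] pred [ 0.6215939  -0.03092205  0.13599385] tool-frame diff mm [ 0.27679554  0.36593903 -3.63299126]
mouth-tip tool mm [ 0.5463974  -0.42268759 46.33985008] mouth-pred [ 0.82319294 -0.05674857 42.70685882]
[ 0.64645397 -0.03877094  0.09767634]
```

Request:
move_arm:
  targets:
    - [0.02,-0.01,0.4,0,0,0,-1]
    - [0.02,-0.01,0.8,0,0,0,-1]
    - [0.02,-0.01,1.2,0,0,0,-1]
    - [0.02,-0.01,1.5,0,0,0,-1]
    - [0.02,-0.01,1.8,0,0,0,-1]
    - [0.02,-0.01,2.1,0,0,0,-1]
    - [0.02,-0.01,2.4,0,0,0,-1]
    - [0.02,-0.01,2.4,0,0,0,-1]

```text
t: 10.1
tcp_pos: [0.5821, -0.0196, 0.1932]
tool_rot: [[-0.788, 0.282, 0.547], [0.23, 0.959, -0.163], [-0.571, -0.003, -0.821]]
force: [1.5, 0.0, 0.0]
finger_gap: 0.0162
grasp_force: 30.0
```

Request:
move_arm:
  targets:
    - [0,0,0.3,0,0,0,-1]
    - [0,0,0.6,0,0,0,-1]
    - [0,0,0.9,0,0,0,-1]
    - [0,0,1.2,0,0,0,-1]
    - [0,0,1.5,0,0,0,-1]
    - [0,0,1.8,0,0,0,-1]
    - [0,0,2.0,0,0,0,-1]
    - [0,0,2.0,0,0,0,-1]

```text
t: 11.1
tcp_pos: [0.6096, -0.0276, 0.1524]
tool_rot: [[-0.788, 0.282, 0.548], [0.23, 0.959, -0.163], [-0.572, -0.002, -0.821]]
force: [-0.6, 0.2, -0.7]
finger_gap: 0.0164
grasp_force: 30.0
```

```bash
python3 - <<'E'
from h import *
s=env.get_state();R=s["tool_rot"];print(R.T@s["force"],s["tcp_pos"],(R.T@(s["tcp_pos"]-[0.5498,-0.0096,0.2434])))
E
```

```text
[0.95531024 0.00276072 0.19902089] [ 0.60959052 -0.02764839  0.15243141] [ 0.00073992 -0.00022899  0.11034191]
```

Clean so far. I'll push slowly until the force rises at the floor, expected after about another 25–28 mm.

Request:
move_arm:
  targets:
    - [0,0,0.2,0,0,0,-1]
    - [0,0,0.4,0,0,0,-1]
    - [0,0,0.6,0,0,0,-1]
    - [0,0,0.75,0,0,0,-1]
    - [0,0,0.85,0,0,0,-1]
    - [0,0,0.92,0,0,0,-1]
    - [0,0,0.98,0,0,0,-1]
    - [0,0,1.04,0,0,0,-1]

```text
t: 12.1
tcp_pos: [0.6252, -0.0312, 0.1346]
tool_rot: [[-0.785, 0.281, 0.552], [0.228, 0.96, -0.164], [-0.576, -0.003, -0.818]]
force: [-25.2, 3.1, 34.2]
finger_gap: 0.0166
grasp_force: 30.0
```

Request:
move_arm:
  targets:
    - [0,0,0.03,0,0,0,-1]
    - [0,0,0.06,0,0,0,-1]
    - [0,0,0.09,0,0,0,-1]
    - [0,0,0.12,0,0,0,-1]
    - [0,0,0.15,0,0,0,-1]
    - [0,0,0.17,0,0,0,-1]
    - [0,0,0.17,0,0,0,-1]
    - [0,0,0.17,0,0,0,-1]

```text
t: 13.1
tcp_pos: [0.6284, -0.032, 0.1328]
tool_rot: [[-0.784, 0.281, 0.554], [0.228, 0.96, -0.165], [-0.578, -0.003, -0.816]]
force: [-24.5, 3.5, 34.7]
finger_gap: 0.0162
grasp_force: 30.0
```

```bash
python3 - <<'E'
from h import *
s=env.get_state();R=s["tool_rot"];print(R.T@s["force"],s["tcp_pos"],(R.T@(s["tcp_pos"]-[0.5498,-0.0096,0.2434])))
E
```

```text
[ -0.06545191  -3.61175272 -42.51881288] [ 0.62844954 -0.03197024  0.13278864] [-0.00279859  0.00098775  0.13752179]
```

Request:
move_arm:
  targets:
    - [0,0,-0.1,0,0,0,1]
    - [0,0,-0.1,0,0,0,1]
    - [0,0,-0.1,0,0,0,1]
    - [0,0,-0.1,0,0,0,1]
    - [0,0,-0.1,0,0,0,1]
    - [0,0,-0.1,0,0,0,1]
    - [0,0,-0.6,0,0,0,1]
    - [0,0,-1.2,0,0,0,1]

```text
t: 14.1
tcp_pos: [0.6094, -0.0276, 0.1525]
tool_rot: [[-0.788, 0.282, 0.548], [0.23, 0.959, -0.163], [-0.571, -0.002, -0.821]]
force: [-0.1, 0.3, -0.3]
finger_gap: 0.0843
grasp_force: 0.0
```

Request:
move_arm:
  targets:
    - [0,0,-1,0,0,0,1]
    - [0,0,-2,0,0,0,1]
    - [0,0,-2.6,0,0,0,1]
    - [0,0,-3.2,0,0,0,1]
    - [0,0,-3.2,0,0,0,1]
    - [0,0,-3.2,0,0,0,1]
    - [0,0,-3.2,0,0,0,1]
    - [0,0,-3.2,0,0,0,1]

```text
t: 15.1
tcp_pos: [0.5658, -0.0147, 0.2177]
tool_rot: [[-0.788, 0.282, 0.547], [0.23, 0.959, -0.163], [-0.571, -0.003, -0.821]]
force: [-0.4, 0.2, 0.8]
finger_gap: 0.0868
grasp_force: 0.0
```

```bash
python3 - <<'E'
from h import *
R=Rt(163.2,35);a=-R[:,2];m=np.array([.6455,-.038,.1])
top=m+a*.088; print("expect rod top (home)",top,proj("side",top),proj("top",top),"handle low",proj("side",m+a*.023),proj("top",m+a*.023))
im=imaging.grab_frame("side"); cv2.imwrite("pics/side2.png",im[:,:,::-1]); a1=im[140:265,245:345,::-1]
im2=imaging.grab_frame("top"); b1=im2[150:275,290:390,::-1]
M=cv2.resize(np.hstack([a1,b1]),None,fx=4,fy=4,interpolation=cv2.INTER_CUBIC); cv2.imwrite("pics/m5.png",M)
E
```

```text
expect rod top (home) [ 0.59717956 -0.0234112   0.17208538] [312.23222552 182.50837384] [332.82937431 215.29623816] handle low [296.0396264 205.6613307] [337.61666197 198.7293716 ]
```

View pics/m5.png

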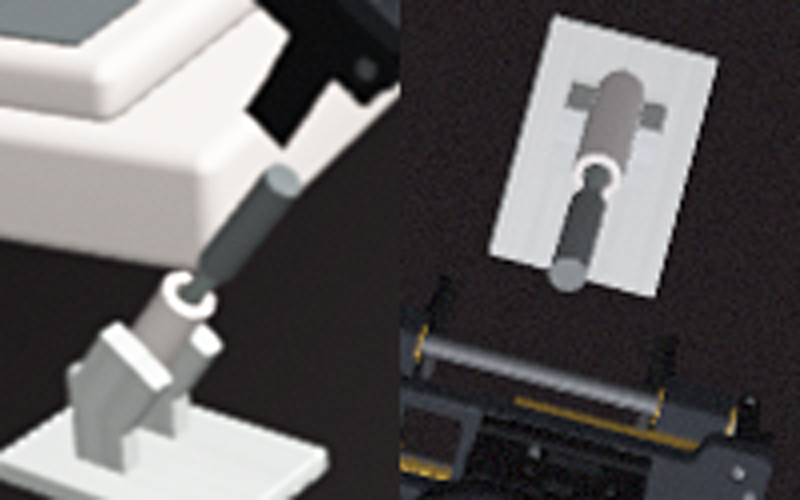

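```bash
python3 - <<'E'
from h import *
t=tri([("side",(315.4,184.9)),("top",(331.6,218.4))]);m=tri([("side",(291.8,213.3)),("top",(338.9,193.3))])
v=t-m;L=np.linalg.norm(v);print(t,m,"L",L,"lean",np.degrees(np.arccos(v[2]/L)),"head",np.degrees(np.arctan2(v[1],v[0])))
E
```

```text
[ 0.59139234 -0.02122221  0.16930709] [ 0.64434716 -0.03776283  0.10049667] L 0.08838936168077706 lean 38.87727904846592 head 162.65362327647412
```

The rod top lies 88.4 mm from the mouth, against 88 mm expected when home, so the rod is fully seated and just leans within the bore clearance. For the cup and stack I'll fit silhouettes to get precise positions.

```bash
python3 - <<'E'
from h import *
from scipy.optimize import minimize
th=np.linspace(0,2*np.pi,60)
def sil(cam,x,y,prof,box,S=8):
    P=np.array([proj(cam,[x+r*np.cos(t),y+r*np.sin(t),z]) for r,z in prof for t in th])
    h=cv2.convexHull((((P+.5-box[:2])*S-.5)*16).round().astype(np.int32))
    m=np.zeros((box[3]*S,box[2]*S),np.uint8); cv2.fillConvexPoly(m,h,1,shift=4); return m
def fit(cam,f,x0,profs,box,S=8):
    x,y,w,h=box; g=cv2.GaussianBlur(cv2.imread(f,0),(3,3),0)[y:y+h,x:x+w]
    g=cv2.resize(g,None,fx=S,fy=S,interpolation=cv2.INTER_CUBIC); m=(g>95).astype(np.uint8)
    cs,_=cv2.findContours(m,0,2); c=max(cs,key=cv2.contourArea); m[:]=0; cv2.drawContours(m,[c],-1,1,-1)
    def cost(p):
        s=0
        for q in profs: s=s|sil(cam,p[0]/1e3,p[1]/1e3,q,np.array(box))
        return (s!=m).sum()/m.sum()
    r=minimize(cost,np.array(x0)*1e3,method="Nelder-Mead",options=dict(initial_simplex=np.array(x0)*1e3+np.array([[0,0],[4,0],[0,4]]),xatol=.1)); print(cam,r.x,r.fun)
cup=lambda z:[[(.017,z),(.028,.062+z)],[(.033,.066+z),(.033,.09+z)]]
fit("top","pics/top0.png",(.534,-.188),cup(0),(385,215,60,70))
fit("side","pics/side0.png",(.531,-.184),cup(0),(350,183,45,60))
fit("top","pics/top0.png",(.557,-.33),cup(0)+cup(.03),(462,206,60,60))
im=cv2.imread("pics/side0.png",0)
fit("side","pics/side0.png",(.555,-.32),cup(.03)[1:]+[[(.033,.066),(.033,.09)]],(358,140,37,39))
E
```

```text
top [ 533.43133545 -188.09317017] 0.026259250417760803
side [ 531.07177734 -186.65991211] 0.06551546737647349
top [ 556.95171034 -330.84012294] 0.029413283085103638
side [ 554.55577087 -329.28888702] 0.033884399863781306
```

```bash
python3 - <<'E'
from h import *
plan([.533,-.188,.20],Rt(120,0))
w=plan([.55,-.10,.25],Rt(142,14))
E
```

```text
shift [-0.15 -7.02  1.  ] turn [13.1 33.2 42.3]
shift [-1.02 -3.46 -0.84] turn [ 8.9 20.6 19.8]
```

Request:
move_arm:
  targets:
    - [-0.2,-0.5,-1,1,4,4,1]
    - [-0.6,-1.5,-1.2,3,8,9,1]
    - [-0.8,-2.5,-1,6,14,14,1]
    - [-1,-3.4,-0.8,9,20,20,1]
    - [-0.8,-4.4,-0.3,10,24,26,1]
    - [-0.5,-5.4,0.2,11,28,32,1]
    - [-0.3,-6.4,0.6,12,31,38,1]
    - [-0.15,-7,1,13.1,33.2,42.3,1]

```text
t: 16.2
tcp_pos: [0.5328, -0.1894, 0.1996]
tool_rot: [[-0.496, 0.869, -0.001], [0.869, 0.496, 0.001], [0.002, -0.0, -1.0]]
force: [-0.1, 0.3, -0.1]
finger_gap: 0.0873
grasp_force: 0.0
```

Request:
move_arm:
  targets:
    - [0,0,0,0,0,0,1]
    - [0,0,0,0,0,0,1]
    - [0,0,0,0,0,0,1]
    - [0,0,0,0,0,0,1]
    - [0,0,0,0,0,0,1]
    - [0,0,0,0,0,0,1]
    - [0,0,0,0,0,0,1]
    - [0,0,0,0,0,0,1]

```text
t: 17.2
tcp_pos: [0.5332, -0.1875, 0.2004]
tool_rot: [[-0.5, 0.866, 0.001], [0.866, 0.5, 0.0], [-0.0, 0.001, -1.0]]
force: [0.4, 0.1, 0.9]
finger_gap: 0.0871
grasp_force: 0.0
```

```bash
python3 - <<'E'
from h import *
plan([.533,-.188,.066],Rt(120,0))
E
```

```text
shift [-0.01 -0.02  5.38] turn [ 0.1  0.  -0. ]
```

Request:
move_arm:
  targets:
    - [0,0,0.8,0,0,0,1]
    - [0,0,1.8,0,0,0,1]
    - [0,0,2.8,0,0,0,1]
    - [0,0,3.6,0,0,0,1]
    - [0,0,4.4,0,0,0,1]
    - [0,0,5,0,0,0,1]
    - [0,0,5.36,0,0,0,1]
    - [0,0,5.36,0,0,0,1]

```text
t: 18.2
tcp_pos: [0.5331, -0.1874, 0.066]
tool_rot: [[-0.5, 0.866, 0.0], [0.866, 0.5, 0.001], [0.0, 0.0, -1.0]]
force: [-0.4, -0.7, -0.2]
finger_gap: 0.0868
grasp_force: 0.0
```

Request:
move_arm:
  targets:
    - [0,0,0,0,0,0,-1]
    - [0,0,0,0,0,0,-1]
    - [0,0,0,0,0,0,-1]
    - [0,0,0,0,0,0,-1]
    - [0,0,0,0,0,0,-1]
    - [0,0,0,0,0,0,-1]
    - [0,0,0,0,0,0,-1]
    - [0,0,0,0,0,0,-1]

```text
t: 19.2
tcp_pos: [0.5336, -0.1876, 0.0668]
tool_rot: [[-0.5, 0.866, 0.002], [0.866, 0.5, -0.0], [-0.001, 0.001, -1.0]]
force: [-0.3, 0.1, 5.3]
finger_gap: 0.0661
grasp_force: 30.0
```

Request:
move_arm:
  targets:
    - [0,0,-0.5,0,0,0,-1]
    - [0,0,-1.3,0,0,0,-1]
    - [0,0,-2.2,0,0,0,-1]
    - [0,0,-3.2,0,0,0,-1]
    - [0,0,-4.2,0,0,0,-1]
    - [0,0,-5,0,0,0,-1]
    - [0,0,-5.6,0,0,0,-1]
    - [0,0,-5.6,0,0,0,-1]

```text
t: 20.2
tcp_pos: [0.5337, -0.1875, 0.2075]
tool_rot: [[-0.5, 0.866, 0.003], [0.866, 0.5, -0.0], [-0.002, 0.002, -1.0]]
force: [0.6, -0.2, -0.7]
finger_gap: 0.066
grasp_force: 29.9
```

Request:
move_arm:
  targets:
    - [-0.7,-0.25,0,0,0,0,-1]
    - [-1.5,-0.55,0,0,0,0,-1]
    - [-2.4,-0.9,0,0,0,0,-1]
    - [-3.3,-1.25,0,0,0,0,-1]
    - [-4.2,-1.6,0,0,0,0,-1]
    - [-5,-1.88,0,0,0,0,-1]
    - [-5.4,-2.04,0,0,0,0,-1]
    - [-5.4,-2.04,0,0,0,0,-1]

```text
t: 21.2
tcp_pos: [0.5565, -0.3304, 0.2061]
tool_rot: [[-0.499, 0.866, 0.001], [0.866, 0.499, 0.001], [0.0, 0.001, -1.0]]
force: [-0.3, -0.1, -0.8]
finger_gap: 0.0662
grasp_force: 29.9
```

```bash
python3 - <<'E'
from h import *
im=imaging.grab_frame("side"); cv2.imwrite("pics/side3.png",im[:,:,::-1]); a1=im[80:205,340:415,::-1]
im=imaging.grab_frame("top"); cv2.imwrite("pics/top3.png",im[:,:,::-1]); b1=im[180:305,440:525,::-1]
cv2.imwrite("pics/m6.png",cv2.resize(np.hstack([a1,b1]),None,fx=4.8,fy=4.8,interpolation=cv2.INTER_CUBIC))
print(env.get_state()["tcp_pos"],env.get_state()["force"])
E
```

```text
[ 0.55678786 -0.32886576  0.20640976] [-0.06583751  0.90315942 -1.06459692]
```

View pics/m6.png

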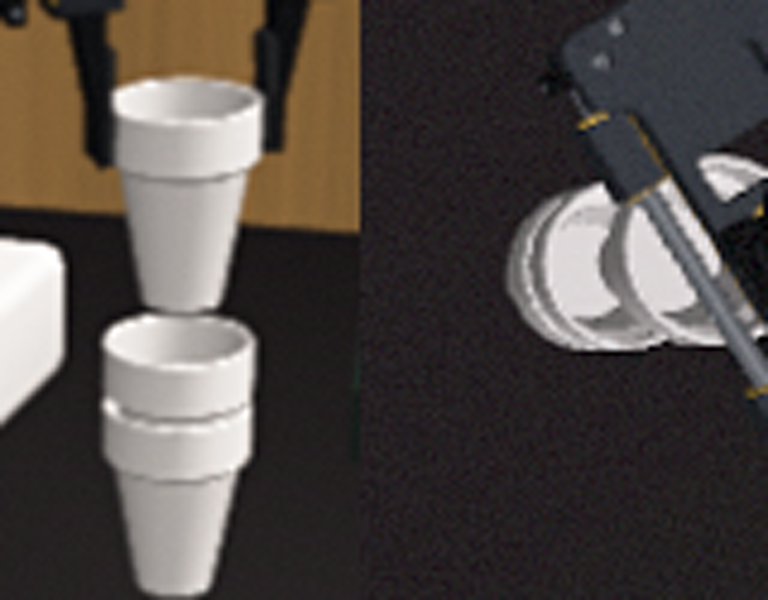

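The cup axis in side (rim 187, foot 182) lines up with the stack axis (foot 172, rim 179, extrapolating to 185.7) to about 0.5 mm, and the cup is upright. I'll lower it.

Request:
move_arm:
  targets:
    - [0,0,0.5,0,0,0,-1]
    - [0,0,1,0,0,0,-1]
    - [0,0,1.5,0,0,0,-1]
    - [0,0,1.9,0,0,0,-1]
    - [0,0,2.2,0,0,0,-1]
    - [0,0,2.5,0,0,0,-1]
    - [0,0,2.7,0,0,0,-1]
    - [0,0,2.8,0,0,0,-1]

```text
t: 22.3
tcp_pos: [0.5566, -0.3298, 0.1362]
tool_rot: [[-0.5, 0.866, 0.001], [0.866, 0.5, 0.0], [-0.0, 0.001, -1.0]]
force: [0.3, 0.6, -0.7]
finger_gap: 0.0662
grasp_force: 29.9
```

Request:
move_arm:
  targets:
    - [0,0,0.05,0,0,0,-1]
    - [0,0,0.12,0,0,0,-1]
    - [0,0,0.18,0,0,0,-1]
    - [0,0,0.24,0,0,0,-1]
    - [0,0,0.3,0,0,0,-1]
    - [0,0,0.35,0,0,0,-1]
    - [0,0,0.38,0,0,0,-1]
    - [0,0,0.38,0,0,0,-1]

```text
t: 23.3
tcp_pos: [0.5567, -0.3299, 0.1269]
tool_rot: [[-0.5, 0.866, 0.001], [0.866, 0.5, 0.0], [-0.0, 0.001, -1.0]]
force: [0.5, 0.0, -0.5]
finger_gap: 0.0658
grasp_force: 29.9
```

Free so far, with about 1 mm left. A little further to feel the seat.

Request:
move_arm:
  targets:
    - [0,0,0.02,0,0,0,-1]
    - [0,0,0.04,0,0,0,-1]
    - [0,0,0.06,0,0,0,-1]
    - [0,0,0.08,0,0,0,-1]
    - [0,0,0.08,0,0,0,-1]
    - [0,0,0.08,0,0,0,-1]
    - [0,0,0.08,0,0,0,-1]
    - [0,0,0.08,0,0,0,-1]

```text
t: 24.3
tcp_pos: [0.5575, -0.3304, 0.1268]
tool_rot: [[-0.5, 0.866, 0.003], [0.866, 0.5, -0.001], [-0.003, 0.002, -1.0]]
force: [-0.8, 1.2, 11.9]
finger_gap: 0.0657
grasp_force: 30.0
```

Seated: 12 N at TCP z 0.127, so the foot is at about 60 mm. Release and retreat straight up.

Request:
move_arm:
  targets:
    - [0,0,-0.06,0,0,0,-1]
    - [0,0,-0.06,0,0,0,1]
    - [0,0,-0.06,0,0,0,1]
    - [0,0,-0.06,0,0,0,1]
    - [0,0,-0.06,0,0,0,1]
    - [0,0,-0.06,0,0,0,1]
    - [0,0,-0.06,0,0,0,1]
    - [0,0,-0.06,0,0,0,1]

```text
t: 25.3
tcp_pos: [0.5566, -0.3299, 0.1264]
tool_rot: [[-0.5, 0.866, 0.001], [0.866, 0.5, 0.0], [-0.0, 0.001, -1.0]]
force: [0.5, -0.3, -0.0]
finger_gap: 0.0866
grasp_force: 0.0
```

Request:
move_arm:
  targets:
    - [0,0,-0.3,0,0,0,1]
    - [0,0,-0.8,0,0,0,1]
    - [0,0,-1.5,0,0,0,1]
    - [0,0,-2.3,0,0,0,1]
    - [0,0,-3.2,0,0,0,1]
    - [0,0,-4,0,0,0,1]
    - [0,0,-4.8,0,0,0,1]
    - [0,0,-4.8,0,0,0,1]

```text
t: 26.3
tcp_pos: [0.5574, -0.3302, 0.2488]
tool_rot: [[-0.5, 0.866, 0.004], [0.866, 0.5, -0.001], [-0.003, 0.003, -1.0]]
force: [-0.3, 0.8, -0.6]
finger_gap: 0.0873
grasp_force: 0.0
```

```bash
python3 - <<'E'
from h import *
im=imaging.grab_frame("side"); cv2.imwrite("pics/side4.png",im[:,:,::-1])
M=cv2.resize(im[100:220,340:420,::-1],None,fx=4,fy=4,interpolation=cv2.INTER_CUBIC)
N=im[60:480,100:420,::-1]
O=np.zeros((480,640,3),np.uint8);O[:480,:320]=M;O[:420,320:]=N;cv2.imwrite("pics/m7.png",O)
print([proj("side",[.5546,-.3293,z]) for z in(0,.09,.12,.15)])
E
```

```text
[array([376.12602351, 200.57018112]), array([376.93872394, 163.28874835]), array([377.222289  , 150.28061963]), array([377.51256096, 136.96482182])]
```

View pics/m7.png

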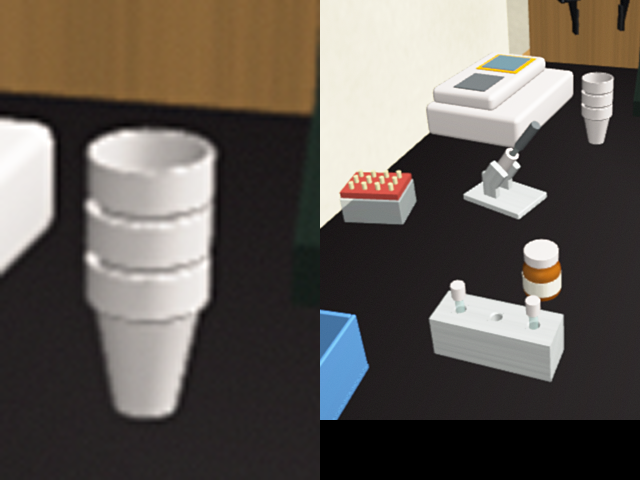

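The picture shows three cups nested evenly and upright: rims at crop rows about 150, 205 and 258, with the top rim at about (377.5,137), as predicted. The rod is in the tube, and the vials and jar are untouched.

```bash
python3 -c "
from plant import env
print(env.hand_in())"
```

```text
the job is handed in; nothing more can be done
None
```

The job is handed in at about 26 s: the rod is fully home in the slanted tube, then the single cup was nested upright on the stack, and the last picture shows the stack, vials and jar still standing in place.

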